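# Shut a specimen box in the ratchet press

## Robot

A 7-joint arm with a two-finger parallel gripper is mounted at the origin on the work surface; the furniture and walls round the work are solid. World frame = base frame: x ahead of the robot, y to its left, z up, the work surface at z = 0. Lengths are in m, angles in rad, forces in N, time in s.
With the tool pointing down it reaches from about 0.425 to 0.875 m from the base axis. Payload 9.9 kg.
Tool frame: the origin (TCP) lies midway between the tips of the shut fingers; the grasp point (between the pads) lies 19 mm behind it; z points along the fingers, y is the line along which they close (so a half turn about z gives the same grasp; the last joint's range is limited). The gripper opens to 85 mm and grips with 20 to 120 N. Pads are 22 mm wide; open, the fingers measure 114 mm over their backs; the gripper's body (76 mm by 85 mm) begins 54 mm behind the grasp point. The pads swing forward as they close: fully open they stand 13 mm farther back than shut.
Start: joints at [1.167, 0.576, 0.025, 1.437, -0.015, 1.129, -0.057], TCP at [0.212, -0.641, 0.231] pointing down, gripper open.
Joint ranges: [-2.76, 2.76], [-0.34, 2.15], [-1.52, 1.57], [0.19, 2.46], [-1.09, 4.23], [0.17, 1.99], [-2.82, 2.82]. Speed limits (rad/s): [2.22, 2.22, 3.01, 3.01, 3.14, 3.14, 3.14].

## Interface

Orientations are given as a unit quaternion [w, x, y, z].
In Python, from cell import * gives the robot as it stands.
- The arm moves only by the shell command python3 -m handwheel 'ROWS'. ROWS is JSON, a list that holds one entry, the list of rows, each a list of 7 numbers: the shift along the tool's x, y, z in m, then the turn, a rotation vector about the tool's x, y, z in rad, then the closure, from -1 (fully open) to 1 (shut). In form: [[[tx, ty, tz, ax, ay, az, claw], ...]]. A call has 1 to 10 rows; each row shifts and turns the commanded pose from where the row before left it, along the tool's axes as they then stand; what a row does not reach is not made up. A row lasts 1/12 s, in which the tool goes at most 41.7 mm and 7.16 degrees, less where a joint would pass 70% of its speed; a pose out of reach is approached as far as the arm can. A call is refused whole if a number of a shift passes 0.0417 or a number of a turn 0.125, either way. A call with a gripper value outside its range is refused whole. The fingers move at their own pace and stop on an object; the grip force is fixed at half the most. Time passes only in rows, so rows that do not move let the fingers close. It gives the time, the measured TCP pose, the force, the opening and the grip force at its end, in the units of the state.
- sense(): the state, without advancing time (a new reading comes with each control period).
- get_image(name): name is "scene" or "top"; returns a dict with "image" (400x640x3 uint8, red, green, blue), "fx", "fy", "cx", "cy" (pixels), "camera_from_world" (4x4, takes a point from world to camera coordinates). Camera axes: x right, y down, z forward; pixel columns grow to the right and rows downward; lengths in m; the calibration is good to about 2 mm. A picture is of the moment at which its call begins. There is no depth.
- close_job(): hands the job in; it is judged then, once.
Trained networks look in a picture, given as the dict that the camera call returned (one of the last four; its "shot" number tells which), for a name from the list of things; names that differ only in an ending like _2 or _b are one class to them, and where a whole thing is asked for, a point or a joint stands for the part that bears it (a point fixed in the world has none). Each returns a list of dicts, best first, with "p" (0 to 1); they miss things now and then, are a little off and sometimes report something else, mostly with a low value. They report only what shows in the picture. A call takes as long as a camera call. They do not tell look-alikes from the thing itself.
- search_frame(target, picture): "bbox" ([centre column, centre row, width, height] in pixels, round what is visible of it).
- trace(target, picture): "mask" (400x640 bool, what is visible of it) and "bbox" ([centre column, centre row, width, height] in pixels, round what is visible of it).
The state is a dict: "time": time; "joint_pos": joint angles; "joint_velocities": joint speeds; "joint_efforts": joint torques, N m; "tcp_pos": TCP position; "tool_rot": TCP orientation; "wrist_force": force on the tool from outside, world axes, zero at the start; "torque": the same for the moment, N m; "width": opening from 0.0 (shut) to 1.0 (fully open); "grip_force": force on a finger pad.
Only numpy, scipy, OpenCV 4.12 (cv2) and the standard library are available. Lean on these libraries where they do the work, as an engineer would, in place of code of your own. Each camera call takes 0.05 s, during which the arm holds its last target. There are 200 camera calls.

## Task

Close the stiff drawer of the white specimen box in the ratchet press: pump the orange trigger until the drawer is fully home, and do not force the press any further. Then hold the red release down until the jaw has run all the way back, lift the closed box out and lay it flat on the clipboard's record sheet, clear of the clip. Move the jaw only by its trigger and release, and leave the ampoule, the vial and the cup of tubes where they stand.

Things in the scene. Friction and masses are not known exactly. Their poses are not given: they have to be found in the camera images.
- press: Grey ratchet press fixed to the desk, 340 mm long along its own y. Origin at desk level under the toothed bar; x points away from the robot, y from the trigger end to the fixed jaw, z up. Positions below are in this frame, in mm. The dark bar (top z 54) sticks out behind the trigger to y -197 with the jaw back. Ratchet housing: x -19 to 19, y -54 to 12, top z 74.
- fixed_jaw_face (a point): Foot of the fixed jaw's face, at x 0, y 155, z 14 mm in the press frame; the face looks to -y, x -30 to 30, up to z 56. The box stands against it on the bed (z 14) between low fences at x 26 to 31 on both sides, tops at z 18.
- jaw_block (a point): Centre of the blue moving jaw block, 46 x 12 x 36 mm, press x 0, y 26 + jaw travel, z 36 mm. The robot must not push it or the toothed bar.
- lamp_edge (a point): Middle of the front lower edge of the white lamp head over trigger and handle: press x -35, y -162, z 265 mm. The head spans x -35 to 55, y -204 to -120, z 265 to 279, on a stem of radius 7 mm at x 37, y -155. It stops a vertical gripper from reaching the trigger: tilt the tool 25 to 45 degrees, wrist leaning to the robot, fingers pointing forward and down.
- handle_top (a point): Middle of the top of the fixed upright black handle, press x 0, y -123, z 121 mm; the handle spans x -19 to 19, y -130 to -116. The trigger closes against it.
- trigger_grip (a point): Mid-width point on the outer (-y) face of the orange trigger, 88 mm from its hinge (along press x at y -145, z 18); moves with it: press y -173, z 102 at rest, y -144, z 106 squeezed. Trigger: 30 mm wide in x, 12 thick, pushable 53 to 109 mm from the hinge. Push it to +y with shut fingers from its outer side (free room there), or squeeze it to the handle's far face (57 mm, then 28 mm).
- trigger (a joint): Trigger angle, rad: 0 at rest, where it leans 0.26 towards -y and springs back to; 0.34 fully squeezed (end stop, leans 0.08 to +y). Each full squeeze (to 0.31 or more, then let back to below 0.02) moves the jaw on by one 10 mm tooth. Takes 3 to 10 N at the grip, up to about 15 N, friction apart, on the stroke that shuts the drawer.
- jaw (a joint): Travel of the moving jaw towards the fixed jaw (+y), m: 0 fully back. The ratchet holds it at 0, 10, 20, 30, 40 or 50 mm; at the start it stands between 0 and 22 mm and may slip back to the tooth below. It must reach 47 mm to shut a drawer, so the 50 mm tooth does it. While the release is held down a spring draws it back to 0 within 1 s.
- pad (a joint): How far the sprung black rubber pad (44 x 30 mm, centre z 34) in front of the blue jaw is driven back, m: 0 free. Pad face at press y 48 mm + jaw travel - this. About 5 mm in the stroke that shuts the drawer; more than 8.5 mm is over-forced.
- release_pad (a point): Centre of the top of the red release paddle (26 x 26 mm) on the robot's side of the housing: press x -37, y -45, z 75 mm at rest; its hinge line lies 27 mm away to +y. Press it down 5 to 7 mm (3 to 6 N, end stop 7.5 mm) and hold until the jaw is back; if let go early the ratchet catches again.
- box: White specimen box, sleeve 44 (x) x 52 (y) x 32 mm (z), 0.1 kg with its drawer. Origin: centre of the sleeve's underside; axes parallel to the press's at the start, when it stands on the bed with its closed +y end within 3 mm of the fixed jaw. Grip it across x (44 mm) at mid-height. Shut, it is 60 mm long (y -34 to 26).
- drawer (a joint): How far the blue drawer stands out of the sleeve's -y end, in m: 0 shut (its 8 mm front plate flush on the sleeve), 10 to 20 mm at the start. Stiff: about 6 N to move, stays where it is left.
- record_board: Brown clipboard with a white record sheet fixed on a dark 12 mm desk mat (336 x 246 mm), 318 (x) x 228 (y) mm; its surface lies 3 mm above its underside, 15 mm above the desk. Origin: centre of its underside. The metal clip, 15 mm high, lies at its +x end, x 118 to 152 mm.
- saline: Clear plastic saline ampoule standing on its base, 18 mm wide, 61 mm high; bystander. Origin: centre of underside.
- vial: Small glass vial standing on the record sheet's left (+y) far part, 19 mm wide, 36 mm high; bystander. Origin: centre of underside.
- tube_cup: Clear cup with pink-capped tubes, 49 mm wide, 66 mm high; bystander. Origin: centre of underside.
There are look-alikes about, which are no part of the job. There is more than one size of the box; the one meant has the size given above.

How it is judged:
By the outcome, as a careful person would: the job done as asked, in the order asked, and still so for the second after the job is handed in, with the robot touching nothing.
It also fails if it takes over 72 s, if anything falls off the work surface, if the arm or the gripper's body presses on something with over 40 N, if the wrist force passes 120 N, or if a joint passes its speed limit or range.

## Working session

There is one attempt and no reset: what is moved stays moved. The work goes in short steps, Python scripts to look and compute and a shell command to move; the robot and the scene stay as the last step left them, time stands still between calls to the robot, and variables do not carry over. Pictures are saved under pics/ and viewed, at most 10 in all, crops included, and the job is handed in when it is done.

```bash
mkdir -p pics; ls; cat > h.py <<'E'
from cell import *
import numpy as np, cv2
from scipy.spatial.transform import Rotation as R
def proj(p,P):
    c=p["camera_from_world"]@np.append(P,1); return np.array([p["fx"]*c[0]/c[2]+p["cx"],p["fy"]*c[1]/c[2]+p["cy"]])
def ray(p,u,v):
    M=np.linalg.inv(np.array(p["camera_from_world"])); d=M[:3,:3]@np.array([(u-p["cx"])/p["fx"],(v-p["cy"])/p["fy"],1]); return M[:3,3],d
def atz(p,u,v,z):
    o,d=ray(p,u,v); return o+d*(z-o[2])/d[2]
def save(p,n,box=None,s=1):
    im=p["image"][:,:,::-1]
    if box: im=im[box[1]:box[3],box[0]:box[2]]
    cv2.imwrite("pics/"+n,cv2.resize(im,None,fx=s,fy=s,interpolation=cv2.INTER_CUBIC))
E
python3 - <<'E'
from h import *
s=sense();print({k:np.round(v,3).tolist() for k,v in s.items()})
for n in("scene","top"):
    p=get_image(n);save(p,n+"0.png")
    M=np.linalg.inv(p["camera_from_world"]);print(n,p["fx"],p["cx"],p["cy"],M.round(3).tolist())
    for t in["press","jaw_block","trigger","release_pad","box","drawer","record_board","saline","vial","tube_cup","handle_top","pad","lamp_edge"]:
        try:print(t,[(round(float(d["p"]),2),np.round(d["bbox"],1).tolist()) for d in search_frame(t,p)[:4]])
        except Exception as e:print(t,e)
E
```

```text
pics
{'time': 0.0, 'joint_pos': [1.167, 0.577, 0.025, 1.438, -0.015, 1.129, -0.057], 'joint_velocities': [-0.0, 0.001, -0.0, -0.0, -0.001, -0.0, -0.0], 'joint_efforts': [0.001, -76.578, 2.251, -28.598, 0.015, 0.013, 0.0], 'tcp_pos': [0.212, -0.64, 0.23], 'tool_rot': [-0.001, 0.987, 0.159, -0.0], 'wrist_force': [-0.388, 0.138, 0.184], 'torque': [-0.025, 0.033, -0.036], 'grip_force': 0.0, 'width': 1.0}
scene 418.8567670527378 320.7501897695552 205.92676682667897 [[-0.74, -0.417, 0.528, -0.184], [-0.672, 0.478, -0.565, 0.642], [-0.017, -0.773, -0.634, 0.854], [0.0, 0.0, 0.0, 1.0]]
press [(0.74, [382.4, 168.9, 10.7, 28.3]), (0.72, [353.6, 178.9, 101.5, 147.8])]
jaw_block [(0.87, [360.6, 194.8, 48.1, 44.2])]
trigger [(0.43, [383.7, 169.9, 9.0, 26.2])]
release_pad [(0.68, [359.2, 193.1, 30.0, 13.9]), (0.53, [352.0, 179.0, 99.8, 146.2])]
box [(0.73, [383.5, 229.2, 18.4, 21.1]), (0.6, [328.0, 224.4, 24.3, 19.4]), (0.5, [329.8, 264.5, 14.9, 13.7]), (0.36, [361.4, 193.5, 51.4, 41.0])]
drawer [(0.63, [332.0, 222.4, 12.6, 11.2])]
record_board [(0.83, [277.2, 320.0, 158.1, 128.8]), (0.18, [381.9,
[... 426 characters left out ...]
.028, 0.015, 0.011], [-0.017, -0.05, -0.999, 1.409], [0.0, 0.0, 0.0, 1.0]]
press [(0.78, [391.7, 169.1, 138.0, 51.0])]
jaw_block [(0.72, [382.8, 176.2, 52.7, 13.7]), (0.38, [425.6, 211.4, 16.1, 11.5])]
trigger []
release_pad [(0.41, [387.0, 184.0, 4.0, 1.6])]
box [(0.59, [338.6, 180.6, 25.6, 16.4]), (0.52, [310.1, 209.4, 15.9, 10.1])]
drawer [(0.57, [343.8, 180.7, 4.9, 15.2])]
record_board [(0.92, [250.6, 213.5, 72.9, 95.3])]
saline [(0.66, [389.0, 168.6, 136.4, 54.2])]
vial []
tube_cup [(0.59, [421.8, 169.9, 7.4, 12.3]), (0.44, [425.9, 212.1, 18.5, 17.9])]
handle_top [(0.83, [388.8, 166.7, 133.0, 53.8])]
pad [(0.45, [361.6, 178.0, 7.9, 11.2])]
lamp_edge [(0.55, [389.7, 165.9, 135.0, 53.9])]
```

```bash
python3 - <<'E'
from h import *
p=get_image("scene");save(p,"s1.png",(220,90,480,290),3)
p=get_image("top");save(p,"t1.png",(210,110,470,280),3)
E
```

```text
(no output)
```

View pics/s1.png

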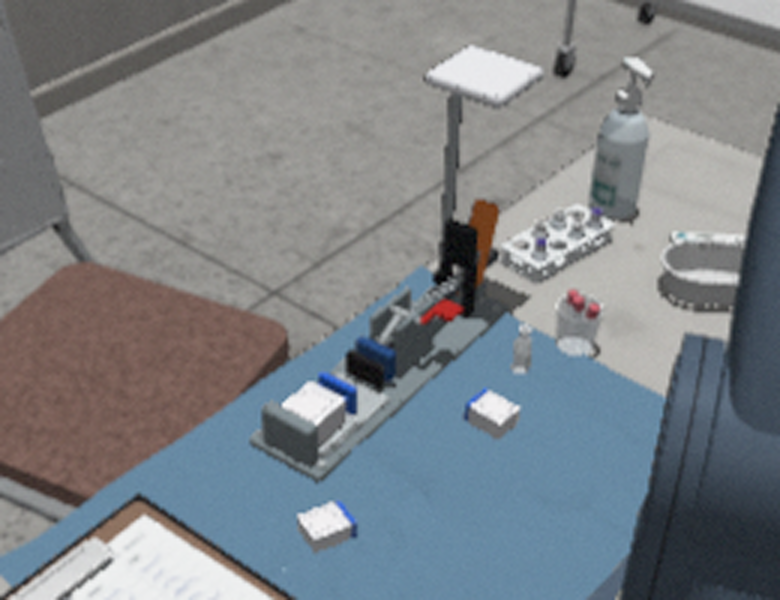

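View pics/t1.png

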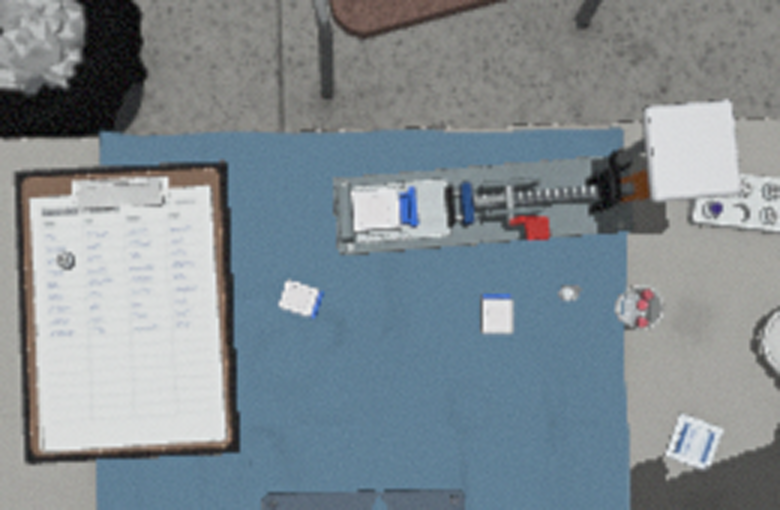

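The pictures show the press at the far side of the desk, with its y axis to the left in the top view. The lamp head spans crop (645,100)-(740,199), the red paddle is at (535,227), the box is at (378,208) with its drawer out, and the clipboard is on the left with the vial at (65,260). Two look-alike boxes lie on the desk. Next I'll fit the press pose.

```bash
cat > fit.py <<'E'
from h import *
from scipy.optimize import least_squares
t=get_image("top");s=get_image("scene")
def red(p,box):
    h=cv2.cvtColor(p["image"],cv2.COLOR_RGB2HSV);m=((h[...,0]<6)|(h[...,0]>174))&(h[...,1]>170)&(h[...,2]>90)
    k=np.zeros_like(m);k[box[1]:box[3],box[0]:box[2]]=1;m&=k;ys,xs=np.nonzero(m);return xs.min(),xs.max(),ys.min(),ys.max(),m.sum()
print("red top",red(t,(360,165,410,200)),"scene",red(s,(340,180,390,210)))
obs=[]
for (u,v),P in zip([(645,107),(732,100),(740,192),(650,199)],[(55,-120,279),(55,-204,279),(-35,-204,279),(-35,-120,279)]): obs.append((t,(u/3+210,v/3+110),P,1))
for (u,v),P in zip([(425,74),(475,46),(543,71)],[(55,-120,279),(55,-204,279),(-35,-204,279)]): obs.append((s,(u/3+220,v/3+90),P,.7))
# red paddle right part (x -50..-24,y -58..-32)
for (u,v),P in zip([(551,237),(549,215)],[(-50,-58,75),(-24,-58,75)]): obs.append((t,(u/3+210,v/3+110),P,1))
# fixed jaw face top: left of box
for (u,v),P in zip([(352,242),(349,182)],[(-30,155,56),(30,155,56)]): obs.append((t,(u/3+210,v/3+110),P,1))
def W(q,P):
    P=np.array(P)/1000;c,s_=np.cos(q[2]),np.sin(q[2]);return np.array([q[0]+c*P[0]-s_*P[1],q[1]+s_*P[0]+c*P[1],P[2]])
f=lambda q:np.concatenate([w*(proj(p,W(q,P))-np.array(px)) for p,px,P,w in obs])
if __name__=="__main__":
    q=least_squares(f,[.4,-.2,0],loss="soft_l1").x
    print(q,f(q).reshape(-1,2).round(1).tolist());np.save("q.npy",q)
    def wire(im,p,off,k,lo,hi,col):
        C=[(x,y,z) for x in(lo[0],hi[0]) for y in(lo[1],hi[1]) for z in(lo[2],hi[2])]
        px=[tuple(int(a) for a in (proj(p,W(q,c))-off+.5)*k) for c in C]
        for i in range(8):
            for j in(1,2,4):
                if not i&j:cv2.line(im,px[i],px[i|j],col,1)
    for p,n,b,k in((t,"ft.png",(315,140,465,200),5),(s,"fs.png",(295,100,400,255),3.8)):
        im=cv2.resize(p["image"][b[1]:b[3],b[0]:b[2],::-1],None,fx=k,fy=k,interpolation=cv2.INTER_CUBIC)
        for lo,hi,c in(((-35,-204,265),(55,-120,279),(0,255,0)),((-19,-54,40),(19,12,74),(0,255,255)),((-19,-130,14),(19,-116,121),(255,0,255)),((-50,-58,74),(-24,-32,75),(255,255,0)),((-30,155,14),(30,155.1,56),(0,255,0)),((-22,103,14),(22,155,46),(0,128,255))):
            wire(im,p,np.array(b[:2]),k,lo,hi,c)
        cv2.imwrite("pics/"+n,im)
    a=cv2.imread("pics/ft.png");b=cv2.imread("pics/fs.png");print(a.shape,b.shape)
E
python3 fit.py
```

```text
red top (np.int64(382), np.int64(392), np.int64(182), np.int64(188), np.int64(43)) scene (np.int64(361), np.int64(373), np.int64(190), np.int64(197), np.int64(51))
[ 0.43504552 -0.14891485  0.04983576] [[-0.9, -0.4], [0.4, -0.5], [0.8, 1.1], [0.4, 1.1], [-0.9, -0.7], [-1.5, -1.2], [0.5, -1.3], [-0.6, 0.7], [-0.6, 0.1], [0.2, -1.5], [-0.2, 0.5]]
(300, 750, 3) (589, 399, 3)
```

View pics/ft.png

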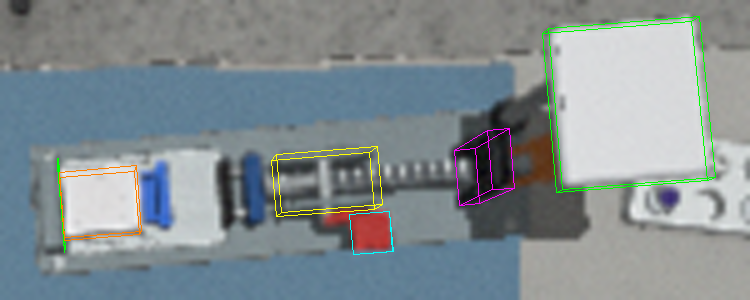

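View pics/fs.png

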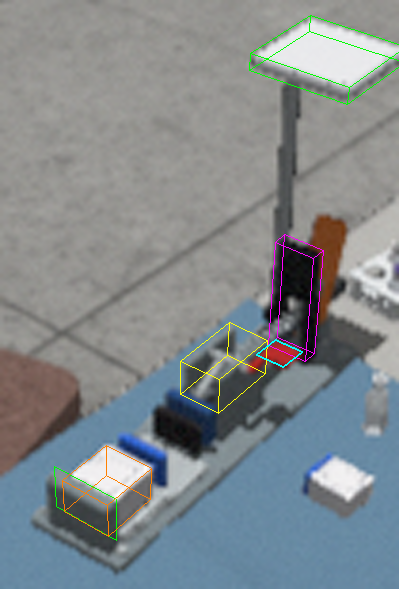

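The wireframe matches both views to about 1 px (3 mm). Now the bystanders, the board, the jaw travel and the rest of the desk.

```bash
cat >> h.py <<'E'
q=np.load("q.npy") if __import__("os").path.exists("q.npy") else None
def W(P):
    P=np.array(P)/1000;c,s=np.cos(q[2]),np.sin(q[2]);return np.array([q[0]+c*P[0]-s*P[1],q[1]+s*P[0]+c*P[1],P[2]])
def Pr(w):
    d=np.array(w)-[q[0],q[1],0];c,s=np.cos(q[2]),np.sin(q[2]);return np.array([c*d[0]+s*d[1],-s*d[0]+c*d[1],d[2]])*1000
def rot(tilt,yaw=None):
    yaw=q[2] if yaw is None else yaw; t=np.radians(tilt)
    return R.from_euler("z",yaw)*R.from_matrix(np.array([[np.cos(t),0,np.sin(t)],[0,-1,0],[np.sin(t),0,-np.cos(t)]]))
def rel(w,Rt):
    s=sense();a=s["tool_rot"];R0=R.from_quat([a[1],a[2],a[3],a[0]]);d=np.array(w)-s["tcp_pos"]
    rv=(R0.inv()*Rt).as_rotvec();print("press pos",Pr(s["tcp_pos"]).round(1),"| in now-frame mm",(R0.inv().apply(d)*1000).round(1),"in end-frame",(Rt.inv().apply(d)*1000).round(1),"turn",rv.round(4),"F",np.round(s["wrist_force"],1),"t",round(s["time"],2),"J",np.round(s["joint_pos"],2))
E
python3 - <<'E'
from h import *
t=get_image("top")
f=lambda u,v,z,o=(210,110):atz(t,u/3+o[0],v/3+o[1],z)
print("cup",Pr(f(636,306,.033)).round(0),"saline",Pr(f(568,293,.03)).round(0),"vial",Pr(f(65,260,.033)))
C=[f(22,172,.014),f(226,163,.014),f(238,450,.014),f(28,460,.014)]
sh=[f(30,200,.015),f(212,187,.015),f(226,440,.015),f(40,452,.015)]
print("board",np.round(C,3).tolist(),"sheet",np.round(sh,3).tolist(),"clip",f(72,183,.03).round(3),f(165,203,.03).round(3))
print("vial w",f(65,260,.033).round(3))
# jaw block / drawer front via colour
h=cv2.cvtColor(t["image"],cv2.COLOR_RGB2HSV)
o=lambda u,v,z:Pr(atz(t,u+315,v+140,z)).round(1)
print("jaw block",o(253/5,187/5,.054),"drawer plate",o(154/5,195/5,.044),"box",o(62/5,202/5,.046),o(138/5,202/5,.046))
print("tcp press",Pr(sense()["tcp_pos"]))
rel(W([8,-200,92]),rot(40))
E
```

```text
cup [-130. -155.   33.] saline [-109.  -81.   30.] vial [-28.3842592  480.26149374  33.        ]
board [[0.487, 0.382, 0.014], [0.49, 0.147, 0.014], [0.163, 0.141, 0.014], [0.158, 0.38, 0.014]] sheet [[0.454, 0.373, 0.015], [0.463, 0.163, 0.015], [0.175, 0.154, 0.015], [0.167, 0.366, 0.015]] clip [0.47  0.321 0.03 ] [0.444 0.215 0.03 ]
vial w [0.383 0.329 0.033]
jaw block [-0.8 25.8 54. ] drawer plate [-0.  91.2 44. ] box [ -0.  153.1  46. ] [ -4.1 102.4  46. ]
tcp press [-247.06155281 -480.14806594  231.295109  ]
press pos [-247.1 -480.1  231.3] | in now-frame mm [ 320.5 -202.   139.3] in end-frame [ 105.9 -280.1  270.7] turn [-0.0942  0.6938  0.2588] F [ 0.1 -0.1 -0.4] t 1.65 J [ 1.17  0.58  0.02  1.44 -0.02  1.13 -0.06]
```

View pics/top0.png

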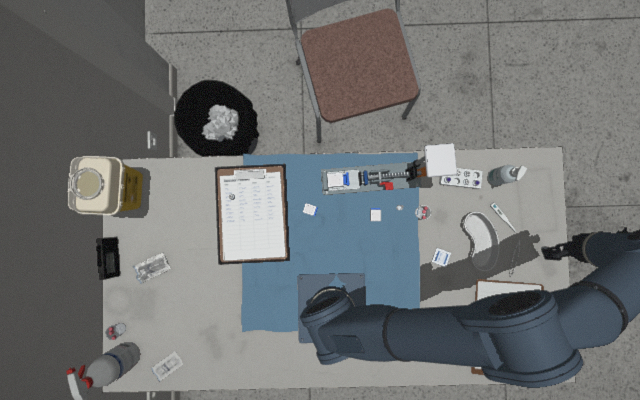

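The top view shows the desk clear between the arm and the trigger, with the vial rack at (462,178) and the cup at (422,212). The jaw stands at about 0 mm. I'll move to a tilted pose short of the trigger with the fingers shut.

```bash
python3 -m handwheel '[[[0.018,-0.0226,0.0086,-0.0094,0.0694,0.0259,1],[0.018,-0.0226,0.0086,-0.0094,0.0694,0.0259,1],[0.018,-0.0226,0.0086,-0.0094,0.0694,0.0259,1],[0.018,-0.0226,0.0086,-0.0094,0.0694,0.0259,1],[0.018,-0.0226,0.0086,-0.0094,0.0694,0.0259,1],[0.018,-0.0226,0.0086,-0.0094,0.0694,0.0259,1],[0.018,-0.0226,0.0086,-0.0094,0.0694,0.0259,1],[0.018,-0.0226,0.0086,-0.0094,0.0694,0.0259,1],[0.018,-0.0226,0.0086,-0.0094,0.0694,0.0259,1],[0.018,-0.0226,0.0086,-0.0094,0.0694,0.0259,1]]]'; python3 -c "
from h import *
rel(W([8,-207,94]),rot(40))"
```

```text
time: 2.48
tcp_pos: [0.3574, -0.3816, 0.2024]
tool_rot: [-0.008, 0.939, 0.023, 0.342]
wrist_force: [2.2, -0.5, -0.8]
width: -0.0
grip_force: 0.0
press pos [ -89.1 -228.6  202.4] | in now-frame mm [  4.6 -21.8 145.4] in end-frame [  4.7 -21.6 145.4] turn [ 0.0017 -0.0009 -0.0011] F [ 2.2 -0.5 -0.8] t 2.48 J [ 1.59  0.41 -0.6   2.22 -1.05  0.46  0.48]
```

```bash
python3 -m handwheel '[[[0.001,-0.001,0.03,0,0,0,1],[0.001,-0.001,0.03,0,0,0,1],[0.001,-0.001,0.03,0,0,0,1],[0.001,-0.001,0.03,0,0,0,1],[0.001,-0.001,0.025,0,0,0,1],[0,0,0,0,0,0,1]]]'; python3 -c "
from h import *
rel(W([8,-188,94]),rot(40))
p=get_image('scene');save(p,'s2.png',(300,120,430,240),4.5)"
```

```text
time: 2.98
tcp_pos: [0.4535, -0.3897, 0.1124]
tool_rot: [-0.027, 0.942, 0.03, 0.332]
wrist_force: [-0.0, 0.2, -0.5]
width: 0.001
grip_force: 0.0
press pos [   6.5 -241.4  112.4] | in now-frame mm [-10.4 -52.7  17.4] in end-frame [-10.7 -53.4  15.1] turn [-0.04    0.0197  0.0001] F [-0.   0.2 -0.5] t 2.98 J [ 1.45  0.67 -0.72  2.15 -1.09  0.17  0.47]
```

View pics/s2.png

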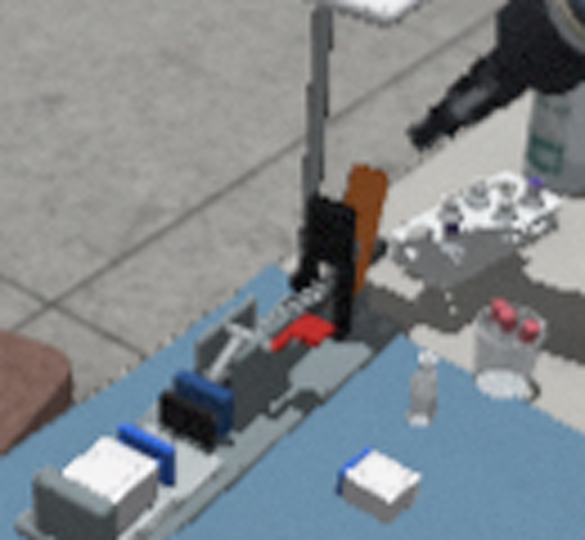

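The picture shows the finger tips at crop (425,135), behind and above the trigger. Joints 5 and 6 are at their limits with a 40° tilt, so I'll reduce it to about 28°.

```bash
python3 -c "
from h import *
rel(W([-6,-215,104]),rot(28))"; sed -n 1,5p /dev/null; python3 -m handwheel '[[[-0.004,-0.003,-0.002,-0.006,-0.03,0,1],[-0.004,-0.003,-0.002,-0.006,-0.03,0,1],[-0.004,-0.003,-0.002,-0.006,-0.03,0,1],[-0.002,-0.003,-0.002,-0.006,-0.03,0,1],[-0.002,-0.003,-0.002,-0.006,-0.03,0,1],[-0.002,-0.003,-0.002,-0.006,-0.03,0,1]]]'; python3 -c "
from h import *
rel(W([-6,-205,98]),rot(28))"
```

```text
press pos [   5.1 -240.8  112.9] | in now-frame mm [-14.3 -25.8   1. ] in end-frame [-14.  -25.8   2.7] turn [-0.0394 -0.1891  0.0044] F [-0.1 -0.4  1.5] t 3.03 J [ 1.45  0.67 -0.72  2.16 -1.09  0.17  0.47]
time: 3.53
tcp_pos: [0.4271, -0.373, 0.1143]
tool_rot: [-0.006, 0.969, 0.026, 0.246]
wrist_force: [-0.2, -0.3, -0.2]
width: 0.0
grip_force: 0.0
press pos [ -19.1 -223.4  114.3] | in now-frame mm [  3.8 -18.4  20.6] in end-frame [  3.9 -18.4  20.6] turn [ 0.0002 -0.0077  0.0029] F [-0.2 -0.3 -0.2] t 3.53 J [ 1.11  0.51 -0.33  2.17 -0.94  0.27  0.21]
```

```bash
python3 -m handwheel '[[[0.001,-0.004,0.005,0,0,0,1],[0.001,-0.004,0.005,0,0,0,1],[0.001,-0.005,0.005,0,0,0,1],[0.001,-0.005,0.006,0,0,0,1],[0,0,0,0,0,0,1]]]'; python3 -c "
from h import *
rel(W([-6,-188,98]),rot(28))"
```

```text
time: 3.95
tcp_pos: [0.4406, -0.3524, 0.0956]
tool_rot: [-0.008, 0.969, 0.026, 0.246]
wrist_force: [-0.2, -0.8, -0.5]
width: 0.001
grip_force: 0.0
press pos [  -4.6 -203.5   95.6] | in now-frame mm [ -0.  -15.5  -2.7] in end-frame [ -0.1 -15.5  -2.7] turn [-0.0045 -0.0087  0.003 ] F [-0.2 -0.8 -0.5] t 3.95 J [ 1.12  0.55 -0.42  2.2  -1.03  0.18  0.28]
```

```bash
python3 -m handwheel '[[[0,-0.005,-0.001,0,-0.015,0,1],[0,-0.005,-0.001,0,-0.015,0,1],[0,-0.005,0,0,0,0,1],[0,-0.005,0,0,0,0,1],[0,0,0,0,0,0,1]]]'; python3 -c "
from h import *
rel(W([-6,-163,100]),rot(26))"; python3 -m handwheel '[[[0,-0.004,0,0,0,0,1],[0,-0.004,0,0,0,0,1],[0,0,0,0,0,0,1]]]'; python3 -c "
from h import *
rel(W([-6,-163,100]),rot(26))"
```

```text
time: 4.37
tcp_pos: [0.4385, -0.3338, 0.0986]
tool_rot: [-0.006, 0.972, 0.026, 0.232]
wrist_force: [0.3, -0.8, 0.9]
width: -0.0
grip_force: 0.9
press pos [  -5.7 -184.8   98.6] | in now-frame mm [  0.5 -21.8  -1.3] in end-frame [  0.4 -21.8  -1.3] turn [-0.0014 -0.0141  0.0036] F [ 0.3 -0.8  0.9] t 4.37 J [ 1.04  0.52 -0.35  2.22 -1.03  0.19  0.24]
time: 4.62
tcp_pos: [0.4379, -0.3266, 0.0987]
tool_rot: [-0.005, 0.972, 0.026, 0.232]
wrist_force: [-0.8, -5.1, 2.1]
width: -0.003
grip_force: 2.1
press pos [  -6.  -177.6   98.7] | in now-frame mm [  0.6 -14.6  -1.1] in end-frame [  0.5 -14.6  -1.2] turn [-0.0001 -0.0137  0.003 ] F [-0.8 -5.1  2.1] t 4.62 J [ 1.03  0.51 -0.36  2.24 -1.08  0.17  0.27]
```

Contact is at TCP y of about -184, but joints 5 and 6 are again at their limits. I'll fit a quick kinematic model from the readings and use it to pick a lean direction with more margin.

```bash
cat > kin.py <<'E'
import numpy as np, itertools
from scipy.optimize import least_squares
from scipy.spatial.transform import Rotation as R
D=[([1.167,.577,.025,1.438,-.015,1.129,-.057],[.212,-.64,.23],[-.001,.987,.159,0]),
([1.59,.41,-.6,2.22,-1.05,.46,.48],[.3574,-.3816,.2024],[-.008,.939,.023,.342]),
([1.45,.67,-.72,2.15,-1.09,.17,.47],[.4535,-.3897,.1124],[-.027,.942,.03,.332]),
([1.11,.51,-.33,2.17,-.94,.27,.21],[.4271,-.373,.1143],[-.006,.969,.026,.246]),
([1.12,.55,-.42,2.2,-1.03,.18,.28],[.4406,-.3524,.0956],[-.008,.969,.026,.246]),
([1.04,.52,-.35,2.22,-1.03,.19,.24],[.4385,-.3338,.0986],[-.006,.972,.026,.232]),
([1.03,.51,-.36,2.24,-1.08,.17,.27],[.4379,-.3266,.0987],[-.005,.972,.026,.232])]
def fk(q,sg,k):
    a,b,h,l1,l2,l3,e1,e2,e3=k
    z=lambda t:R.from_euler("z",t);y=lambda t:R.from_euler("y",t)
    A=z(sg[0]*q[0]+a)*y(q[1]);p=np.array([0,0,h])+A.apply([0,0,l1])
    A=A*z(sg[1]*q[2]);p=p+A.apply([e1,0,0]);A=A*y(q[3]);p=p+A.apply([e2,0,l2])
    A=A*z(sg[2]*q[4])*y(q[5]);p=p+A.apply([e3,0,l3]);A=A*z(sg[3]*q[6]+b);return p,A
def res(k,sg,w=.3):
    o=[]
    for q,t,u in D:
        p,A=fk(q,sg,k);o+=list(p-t)+list(w*(A.inv()*R.from_quat(u[1:]+u[:1])).as_rotvec())
    return np.array(o)
best=None
if __name__=="__main__":
    for sg in itertools.product([1,-1],repeat=4):
        for b in(0,1.57,3.14,-1.57):
            r=least_squares(res,[-2.42 if sg[0]>0 else -.08,b,.3,.4,.4,.25,0,0,0],args=(sg,))
            if best is None or r.cost<best[0]:best=(r.cost,sg,r.x)
    print(best[0],best[1],best[2].round(3));print((res(best[2],best[1])*1000).round(0).reshape(-1,6).tolist())
    np.save("kin.npy",np.r_[best[1],best[2]])
E
python3 kin.py
```

```text
0.0003923897598722249 (-1, -1, -1, -1) [-0.051  1.526  0.252  0.576  0.393  0.339 -0.006  0.    -0.011]
[[12.0, 4.0, -1.0, -0.0, 0.0, -2.0], [5.0, -6.0, -4.0, 9.0, -1.0, 2.0], [-3.0, -6.0, 4.0, 10.0, -0.0, -1.0], [-0.0, 2.0, -0.0, 9.0, 1.0, -1.0], [1.0, 4.0, 2.0, 7.0, -0.0, 2.0], [-1.0, 1.0, -1.0, 7.0, 0.0, 0.0], [-2.0, 4.0, 0.0, 8.0, 1.0, -1.0]]
```

```bash
cat > feas.py <<'E'
from h import *
from kin import fk
v=np.load("kin.npy");sg,k=v[:4],v[4:]
lo=np.array([-2.76,-.34,-1.52,.19,-1.09,.17,-2.82]);hi=np.array([2.76,2.15,1.57,2.46,4.23,1.99,2.82])
def ik(w,Rt,m,q0):
    f=lambda j:np.r_[(fk(j,sg,k)[0]-w)*10,(fk(j,sg,k)[1].inv()*Rt).as_rotvec()*3]
    r=least_squares(f,np.clip(q0,lo+m+1e-3,hi-m-1e-3),bounds=(lo+m,hi-m));return r.cost,r.x
from scipy.optimize import least_squares
def tool(t,az):  # tool z leaning: tilt deg, azimuth deg of lean in press frame, tool y kept near -press y
    return R.from_euler("z",q[2])*R.from_euler("z",np.radians(az))*rot(t,0)*R.from_euler("z",np.radians(az))
E
python3 - <<'E'
from feas import *
j0=sense()["joint_pos"]
for x,z in((-6,99),(2,108)):
  for t in(25,30,35):
    for az in(-40,-20,0,20,40):
      o=[]
      for m in(.02,.1,.2,.35):
        c=max(min(ik(W([x,y,z]),tool(t,az),m,s)[0] for s in(j0,[.7,.5,.3,2.2,.5,.4,0])) for y in(-185,-154))
        if c<1e-4:o.append(m)
      print(x,t,az,o)
E
```

```text
Still running in the background as job /tmp/bash_jobs.1000/750c64c678a5 (pid 766). You'll get a notice when it ends.
```

```bash
cat /tmp/bash_jobs.1000/750c64c678a5/stdout; kill -- -$(cat /tmp/bash_jobs.1000/750c64c678a5/pid)
cat > feas.py <<'E'
from h import *
v=np.load("kin.npy");a,b,hh,l1,l2,l3=v[4:10]
lo=np.array([-.34,-1.52,.19,-1.09,.17]);hi=np.array([2.15,1.57,2.46,4.23,1.99])
def best(w,tz):
    C=np.array(w)-l3*tz;S=np.array([0,0,hh]);d=C-S;D=np.linalg.norm(d);n=d/D
    x=(l1*l1-l2*l2+D*D)/2/D;r=l1*l1-x*x
    if r<0:return -1,None
    e1=np.cross(n,[0,0,1]);e1/=np.linalg.norm(e1);e2=np.cross(n,e1);bm=(-9,None)
    for psi in np.arange(0,6.28,.05):
        u=(x*n+r**.5*(np.cos(psi)*e1+np.sin(psi)*e2))/l1;f=(C-S-l1*u)/l2
        az=np.arctan2(u[1],u[0]);q2=np.arccos(u[2])
        for s in(1,-1):
            A=R.from_euler("ZY",[az if s>0 else az+np.pi,s*q2]);g=A.inv().apply(f)
            q3=-np.arctan2(g[1],g[0]);q4=np.arccos(g[2]);B=A*R.from_euler("ZY",[-q3,q4]);g=B.inv().apply(tz)
            q5=-np.arctan2(g[1],g[0]);q6=np.arccos(g[2])
            if q5<-1.09:q5+=2*np.pi
            j=np.array([s*q2,q3,q4,q5,q6]);m=min((j-lo).min(),(hi-j).min())
            if m>bm[0]:bm=(m,j)
    return bm
def tz(t,az):
    t=np.radians(t);az=np.radians(az)+q[2];return np.array([np.sin(t)*np.cos(az),np.sin(t)*np.sin(az),-np.cos(t)])
E
cat > f2.py <<'E'
from feas import *
for x,z in((-6,99),(2,108)):
  for t in(25,30,35):
    for az in(-40,-20,0,20,40):
      o=[best(W([x,y,z]),tz(t,az)) for y in(-185,-154)]
      print(x,t,az,[(round(m,2),j.round(2).tolist()) for m,j in o],flush=True)
E
OMP_NUM_THREADS=1 timeout 100 python3 f2.py
```

```text
-6 25 -40 [(np.float64(0.18), [0.6, -0.88, 2.28, 1.66, 0.49]), (np.float64(0.13), [0.5, -0.58, 2.33, 1.77, 0.32])]
-6 25 -20 [(np.float64(0.2), [0.82, -1.26, 2.26, 1.55, 0.64]), (np.float64(0.15), [0.68, -1.08, 2.31, 1.61, 0.47])]
-6 25 0 [(np.float64(0.28), [0.81, -1.19, 2.18, 1.2, 0.48]), (np.float64(0.22), [0.76, -1.16, 2.24, 1.27, 0.43])]
-6 25 20 [(np.float64(0.36), [0.84, -1.15, 2.07, 0.76, 0.53]), (np.float64(0.33), [0.82, -1.17, 2.13, 0.83, 0.5])]
-6 25 40 [(np.float64(0.52), [0.6, -0.24, 1.94, -0.49, 0.69]), (np.float64(0.45), [0.57, -0.16, 2.01, -0.59, 0.67])]
-6 30 -40 [(np.float64(0.1), [0.73, -1.11, 2.36, 1.88, 0.71]), (np.float64(0.06), [0.45, 0.03, 2.4, 3.06, 0.24])]
-6 30 -20 [(np.float64(0.14), [0.83, -1.25, 2.32, 1.79, 0.6]), (np.float64(0.08), [0.61, -0.88, 2.38, 2.14, 0.32])]
-6 30 0 [(np.float64(0.23), [0.88, -1.27, 2.23, 1.41, 0.47]), (np.float64(0.17), [0.81, -1.19, 2.29, 1.51, 0.38])]
-6 30 20 [(np.float64(0.3), [0.58, -0.33, 2.1, -0.77, 0.47]), (np.float64(0.27), [0.9, -1.25, 2.16, 0.93, 0.47])]
-6 30 40 [(np.float64(0.51), [0.64, -0.31, 1.95, -0.54, 0.71]), 
[... 1648 characters left out ...]
.83, 0.45])]
2 30 40 [(np.float64(0.53), [0.63, -0.31, 1.93, -0.53, 0.72]), (np.float64(0.47), [0.6, -0.32, 1.99, -0.57, 0.68])]
2 35 -40 [(np.float64(0.05), [0.47, -0.08, 2.41, 3.02, 0.35]), (np.float64(0.01), [0.54, 0.69, 2.45, 3.84, 0.49])]
2 35 -20 [(np.float64(0.09), [0.48, 0.03, 2.37, 4.03, 0.39]), (np.float64(0.04), [0.48, 0.33, 2.42, 4.1, 0.52])]
2 35 0 [(np.float64(0.2), [0.89, -1.26, 2.26, 1.56, 0.39]), (np.float64(0.14), [0.84, -1.23, 2.32, 1.73, 0.36])]
2 35 20 [(np.float64(0.28), [0.62, -0.49, 2.1, -0.79, 0.45]), (np.float64(0.24), [0.94, -1.28, 2.17, 0.93, 0.42])]
2 35 40 [(np.float64(0.53), [0.68, -0.46, 1.93, -0.51, 0.72]), (np.float64(0.46), [0.67, -0.54, 2.0, -0.49, 0.64])]
```

Leaning with the fingers also pointing about 25° to +y gives good joint margin. It also matches the trigger's own lean and keeps the body away from the handle.

```bash
cat >> h.py <<'E'
def tool(t,az):
    return R.from_euler("z",q[2]+np.radians(az))*rot(t,0)*R.from_euler("z",np.radians(az))
E
python3 -c "
from h import *
rel(W([-4,-208,102]),tool(32,25))"
```

```text
press pos [  -6.  -177.6   98.7] | in now-frame mm [ 3.2 30.4 -2. ] in end-frame [ 5.1 29.  -8.6] turn [0.227  0.0412 0.0571] F [-0.8 -5.1  2.1] t 4.62 J [ 1.03  0.51 -0.36  2.24 -1.08  0.17  0.27]
```

```bash
python3 -m handwheel '[[[0.001,0.012,0,0,0,0,1],[0.001,0.010,0,0,0,0,1],[0.001,0.008,-0.002,0.045,0.008,0.011,1],[0,0,0,0.045,0.008,0.011,1],[0,0,0,0.045,0.008,0.011,1],[0,0,0,0.045,0.008,0.012,1],[0,0,0,0.047,0.009,0.012,1],[0,0,0,0,0,0,1]]]'; python3 -c "
from h import *
rel(W([-4,-190,102]),tool(32,25))"
```

```text
time: 5.28
tcp_pos: [0.441, -0.3568, 0.1009]
tool_rot: [-0.125, 0.961, 0.024, 0.246]
wrist_force: [0.7, -0.9, -0.3]
width: -0.004
grip_force: 0.0
press pos [  -4.4 -208.   100.9] | in now-frame mm [ -0.2 -17.7   3.3] in end-frame [ -0.2 -17.7   3.2] turn [-0.0037  0.0005 -0.0018] F [ 0.7 -0.9 -0.3] t 5.28 J [ 1.05  0.61 -0.17  2.03 -0.89  0.61  0.16]
```

```bash
python3 -m handwheel '[[[0,-0.0098,0.0018,0,0,0,1],[0,-0.0098,0.0018,0,0,0,1],[0,-0.0069,0.0013,0,0,0,1],[0,-0.0069,0.0012,0,0,0,1],[0,-0.0049,0.0008,0,0,0,1],[0,0,0,0,0,0,1]]]'; python3 -c "
from h import *
rel(W([-4,-158,104]),tool(32,25))"
```

```text
time: 5.78
tcp_pos: [0.4406, -0.3163, 0.1052]
tool_rot: [-0.122, 0.961, 0.025, 0.247]
wrist_force: [-2.0, -4.2, 2.2]
width: 0.001
grip_force: 1.9
press pos [  -2.8 -167.5  105.2] | in now-frame mm [-2.2 -9.   2.6] in end-frame [-2.2 -9.   2.6] turn [0.0002 0.0007 0.0019] F [-2.  -4.2  2.2] t 5.78 J [ 1.03  0.57 -0.22  2.12 -0.95  0.54  0.18]
```

```bash
python3 -m handwheel '[[[0,-0.0039,0.001,0,0,0,1],[0,-0.0039,0.001,0,0,0,1],[0,0,0,0,0,0,1]]]'; python3 -m handwheel '[[[0,-0.0029,0.001,0,0,0,1],[0,0,0,0,0,0,1]]]';python3 -m handwheel '[[[0,-0.0029,0.001,0,0,0,1],[0,0,0,0,0,0,1]]]'; python3 -c "
from h import *
rel(W([-4,-158,104]),tool(32,25))"
```

```text
time: 6.03
tcp_pos: [0.4408, -0.3088, 0.105]
tool_rot: [-0.123, 0.961, 0.025, 0.247]
wrist_force: [-1.9, -4.4, 2.7]
width: 0.0
grip_force: 2.1
time: 6.2
tcp_pos: [0.441, -0.3062, 0.1047]
tool_rot: [-0.123, 0.961, 0.025, 0.247]
wrist_force: [-2.5, -4.7, 3.9]
width: -0.002
grip_force: 2.5
time: 6.37
tcp_pos: [0.4411, -0.3042, 0.1045]
tool_rot: [-0.122, 0.961, 0.024, 0.247]
wrist_force: [-2.9, -5.5, 4.7]
width: 0.003
grip_force: 3.0
press pos [  -1.7 -155.4  104.5] | in now-frame mm [-2.1  2.5 -1.3] in end-frame [-2.1  2.5 -1.3] turn [0.0015 0.0003 0.0006] F [-2.9 -5.5  4.7] t 6.37 J [ 1.03  0.56 -0.24  2.14 -0.97  0.51  0.19]
```

```bash
for i in 1; do python3 -m handwheel '[[[0,-0.003,0.001,0,0,0,1],[0,0,0,0,0,0,1]]]' | sed -n '2p;4p';  python3 -m handwheel '[[[0,-0.003,0.001,0,0,0,1],[0,0,0,0,0,0,1]]]'| sed -n '2p;4p'; python3 -m handwheel '[[[0,-0.003,0.001,0,0,0,1],[0,0,0,0,0,0,1]]]'| sed -n '2p;4p'; done; python3 -c "
from h import *
rel(W([-4,-158,104]),tool(32,25))
p=get_image('scene');save(p,'s3.png',(310,120,410,240),5)"
```

```text
tcp_pos: [0.4412, -0.3039, 0.1045]
wrist_force: [-5.4, -11.9, 6.4]
tcp_pos: [0.4412, -0.3036, 0.1045]
wrist_force: [-6.8, -17.9, 8.4]
tcp_pos: [0.4412, -0.3034, 0.1045]
wrist_force: [-9.5, -25.3, 12.2]
press pos [  -1.5 -154.6  104.5] | in now-frame mm [-2.2  3.3 -1.5] in end-frame [-2.2  3.3 -1.5] turn [ 0.017  -0.0014 -0.003 ] F [ -9.5 -25.3  12.2] t 6.87 J [ 1.03  0.55 -0.25  2.15 -0.99  0.48  0.2 ]
```

View pics/s3.png

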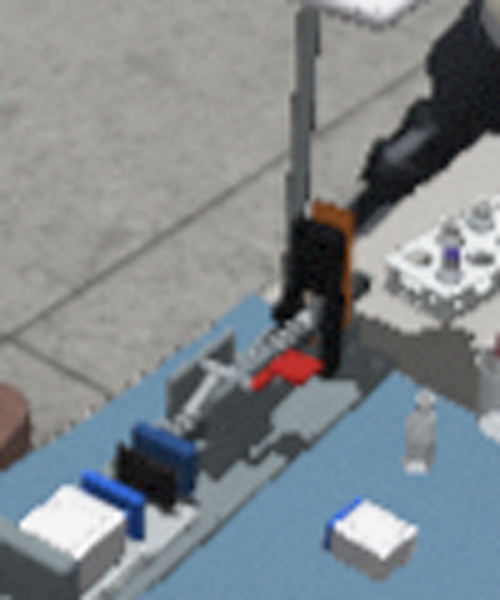

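The picture shows the trigger closed onto the handle. The force ramp marks the end stop at TCP y -154.6. Now I'll let it back and read the jaw.

```bash
cat > jaw.py <<'E'
from h import *
t=get_image("top");im=cv2.cvtColor(t["image"],cv2.COLOR_RGB2HSV).astype(np.float32)
def prof(z,ys):
    o=[]
    for y in ys:
        px=np.array([proj(t,W([x,y,z])) for x in(-14,-7,0,7,14)],np.float32).reshape(-1,1,2)
        c=cv2.remap(im,px,None,cv2.INTER_LINEAR).reshape(-1,3).mean(0);o.append(c)
    return np.array(o)
ys=np.arange(8,165,1.);c=prof(54,ys);b=(abs(c[:,0]-112)<12)&(c[:,1]>110)
seg=[];i=0
while i<len(b):
    if b[i]:
        k=i
        while k<len(b) and b[k]:k+=1
        seg.append((ys[i],ys[k-1],int(c[i:k,2].mean())));i=k
    i+=1
print("blue z54",seg)
c=prof(46,ys);w=ys[(c[:,1]<50)&(c[:,2]>190)];print("white z46",w.min() if len(w) else None,w.max() if len(w) else None,"n",len(w))
E
python3 -m handwheel '[[[0,0.011,-0.0024,0,0,0,1],[0,0.011,-0.0024,0,0,0,1],[0,0.011,-0.0024,0,0,0,1],[0,0.0115,-0.0026,0,0,0,1],[0,0,0,0,0,0,1]]]' ; python3 jaw.py; python3 -c "
from h import *
rel(W([-4,-154.6,104]),tool(32,25))"
```

```text
time: 7.33
tcp_pos: [0.4418, -0.341, 0.1015]
tool_rot: [-0.123, 0.961, 0.024, 0.246]
wrist_force: [0.4, -0.2, -0.6]
width: 0.005
grip_force: 0.0
blue z54 [(np.float64(31.0), np.float64(41.0), 129), (np.float64(84.0), np.float64(100.0), 195)]
white z46 62.0 152.0 n 70
press pos [  -2.7 -190.7  101.6] | in now-frame mm [ -2.  -35.7   5.5] in end-frame [ -2.1 -35.7   5.4] turn [-0.0019  0.0008  0.0002] F [ 0.4 -0.3 -0.6] t 7.38 J [ 1.04  0.59 -0.19  2.07 -0.91  0.57  0.17]
```

Jaw at 10 mm. Pump 2 as a full cycle.

```bash
python3 -m handwheel '[[[-0.0005,-0.0128,0.0021,0,0,0,1],[-0.0005,-0.0128,0.0021,0,0,0,1],[-0.0005,-0.0089,0.0015,0,0,0,1],[0,-0.006,0.001,0,0,0,1],[0,0,0,0,0,0,1],[0,0,0,0,0,0,1]]]' ; python3 -m handwheel '[[[0,0.0135,-0.0022,0,0,0,1],[0,0.0135,-0.0022,0,0,0,1],[0,0.0135,-0.0022,0,0,0,1],[0,0,0,0,0,0,1]]]' |sed -n '1,2p;4p'; python3 jaw.py; python3 -c "
from h import *
rel(W([-4,-154.6,104]),tool(32,25))"
```

```text
time: 7.88
tcp_pos: [0.4395, -0.3037, 0.1045]
tool_rot: [-0.118, 0.962, 0.022, 0.247]
wrist_force: [3.3, -15.5, -6.9]
width: -0.001
grip_force: 7.5
time: 8.22
tcp_pos: [0.4405, -0.3405, 0.1008]
wrist_force: [-0.0, 0.2, -0.5]
blue z54 [(np.float64(41.0), np.float64(50.0), 131), (np.float64(84.0), np.float64(100.0), 195)]
white z46 72.0 152.0 n 60
press pos [  -4.  -189.9  100.8] | in now-frame mm [ -0.5 -35.    5.3] in end-frame [ -0.5 -35.    5.2] turn [-0.0023  0.0008  0.0003] F [0.1 0.5 0.2] t 8.27 J [ 1.05  0.59 -0.2   2.07 -0.91  0.57  0.17]
```

```bash
python3 -m handwheel '[[[0,-0.0128,0.0020,0,0,0,1],[0,-0.0128,0.0020,0,0,0,1],[0,-0.0089,0.0014,0,0,0,1],[0,-0.006,0.001,0,0,0,1],[0,0,0,0,0,0,1],[0,0,0,0,0,0,1]]]' |sed -n '1,2p;4p'; python3 -m handwheel '[[[0,0.0135,-0.0022,0,0,0,1],[0,0.0135,-0.0022,0,0,0,1],[0,0.0135,-0.0020,0,0,0,1],[0,0,0,0,0,0,1]]]' |sed -n '1,2p;4p'; python3 jaw.py; python3 -m handwheel '[[[0,-0.0128,0.0020,0,0,0,1],[0,-0.0128,0.0020,0,0,0,1],[0,-0.0089,0.0014,0,0,0,1],[0,-0.006,0.001,0,0,0,1],[0,0,0,0,0,0,1],[0,0,0,0,0,0,1]]]' |sed -n '1,2p;4p'; python3 -m handwheel '[[[0,0.0135,-0.0022,0,0,0,1],[0,0.0135,-0.0022,0,0,0,1],[0,0.0135,-0.0020,0,0,0,1],[0,0,0,0,0,0,1]]]' |sed -n '1,2p;4p'; python3 jaw.py; python3 -c "
from h import *
rel(W([-4,-154.6,104]),tool(32,25))"
```

```text
time: 8.77
tcp_pos: [0.4389, -0.3036, 0.1045]
wrist_force: [1.7, -16.4, -7.8]
time: 9.1
tcp_pos: [0.4405, -0.34, 0.1009]
wrist_force: [0.2, -0.3, 0.4]
blue z54 [(np.float64(52.0), np.float64(60.0), 133), (np.float64(84.0), np.float64(100.0), 196)]
white z46 103.0 152.0 n 50
time: 9.65
tcp_pos: [0.4388, -0.3036, 0.1046]
wrist_force: [1.8, -17.1, -9.4]
time: 9.98
tcp_pos: [0.4405, -0.3397, 0.1011]
wrist_force: [0.0, -0.8, 0.7]
blue z54 [(np.float64(62.0), np.float64(70.0), 134), (np.float64(89.0), np.float64(101.0), 181)]
white z46 104.0 154.0 n 51
press pos [  -3.9 -189.2  101.1] | in now-frame mm [ -0.6 -34.3   5.3] in end-frame [ -0.7 -34.3   5.3] turn [-0.0024  0.0007  0.0006] F [-0.4 -1.7  1.3] t 10.03 J [ 1.05  0.59 -0.2   2.07 -0.91  0.57  0.17]
```

Jaw at 40 mm and the drawer contacted. Now the final, harder stroke, holding at the end to check it before letting back.

```bash
python3 -m handwheel '[[[0,-0.012,0.0019,0,0,0,1],[0,-0.010,0.0016,0,0,0,1],[0,-0.008,0.0013,0,0,0,1],[0,-0.006,0.001,0,0,0,1],[0,-0.005,0.0008,0,0,0,1],[0,-0.004,0.0006,0,0,0,1],[0,0,0,0,0,0,1],[0,0,0,0,0,0,1]]]' |sed -n '1,2p;4p';python3 jaw.py; python3 -c "
from h import *
rel(W([-4,-154.6,104]),tool(32,25))"
```

```text
time: 10.7
tcp_pos: [0.4387, -0.3034, 0.1048]
wrist_force: [2.9, -27.6, -11.2]
blue z54 [(np.float64(73.0), np.float64(82.0), 130), (np.float64(94.0), np.float64(101.0), 172)]
white z46 104.0 153.0 n 50
press pos [  -4.  -154.4  104.8] | in now-frame mm [-0.3  0.4  0.6] in end-frame [-0.3  0.4  0.6] turn [ 0.0182  0.     -0.0036] F [  1.2 -27.7 -10.7] t 10.75 J [ 1.04  0.55 -0.26  2.16 -0.98  0.48  0.19]
```

```bash
python3 -m handwheel '[[[0,0.013,-0.0022,0,0,0,1],[0,0.013,-0.0022,0,0,0,1],[0,0.013,-0.0020,0,0,0,1],[0,0.012,0,0,0,0,1],[0,0,0,0,0,0,1]]]' |sed -n '1,2p;4p';python3 jaw.py; python3 -c "
from h import *
rel(W([-90,-215,170]),tool(32,25))
p=get_image('scene');save(p,'s4.png',(295,160,385,250),6)"
```

```text
time: 11.17
tcp_pos: [0.4417, -0.3453, 0.0988]
wrist_force: [0.1, -1.0, 0.5]
blue z54 [(np.float64(71.0), np.float64(79.0), 134), (np.float64(94.0), np.float64(101.0), 171)]
white z46 104.0 153.0 n 50
press pos [  -3.1 -195.    98.9] | in now-frame mm [ -40.8   -1.8 -106.4] in end-frame [ -40.7   -1.5 -106.5] turn [-0.0025  0.0007  0.0006] F [-0.1  0.5  0.5] t 11.22 J [ 1.05  0.6  -0.2   2.06 -0.9   0.57  0.16]
```

View pics/s4.png

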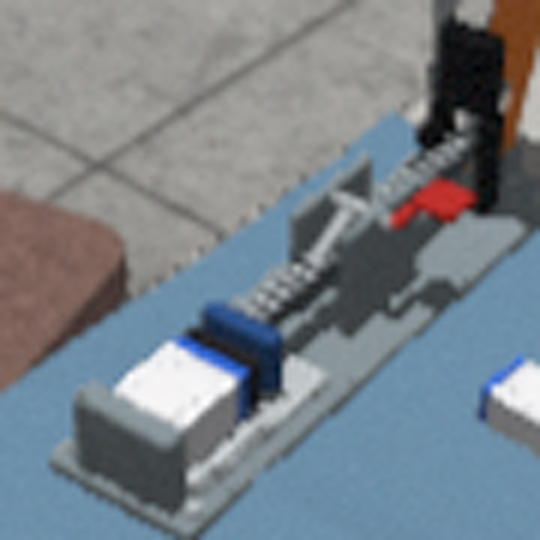

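The box is shut, with the blue front flush at crop (215,370), and the jaw holds at 50 mm. Now I'll retreat from under the lamp and go to the red release.

```bash
python3 -m handwheel '[[[-0.010,0,-0.027,0,0,0,1],[-0.010,0,-0.027,0,0,0,1],[-0.010,0,-0.027,0,0,0,1],[-0.010,0,-0.026,0,0,0,1],[0,0,0,0,0,0,1]]]' |sed -n '1,2p;4p'; python3 -c "
from h import *
rel(W([-42,-47,125]),rot(0))"
```

```text
time: 11.68
tcp_pos: [0.3535, -0.3721, 0.173]
wrist_force: [0.4, -1.1, -0.3]
press pos [ -92.6 -218.8  173. ] | in now-frame mm [  11.1 -153.8  103. ] in end-frame [  50.6 -171.8   48. ] turn [-0.2333 -0.5059 -0.0017] F [ 0.4 -1.1 -0.3] t 11.68 J [ 1.17  0.46 -0.1   2.04 -0.76  0.79  0.14]
```

```bash
python3 -m handwheel '[[[0.0031,-0.0164,0.0077,-0.0233,-0.0506,0,1],[0.0031,-0.0164,0.0077,-0.0233,-0.0506,0,1],[0.0031,-0.0164,0.0077,-0.0233,-0.0506,0,1],[0.0031,-0.0164,0.0077,-0.0233,-0.0506,0,1],[0.0031,-0.0164,0.0077,-0.0233,-0.0506,0,1],[0.0031,-0.0164,0.0077,-0.0233,-0.0506,0,1],[0.0031,-0.0164,0.0077,-0.0233,-0.0506,0,1],[0.0031,-0.0164,0.0077,-0.0233,-0.0506,0,1],[0.0031,-0.0164,0.0077,-0.0233,-0.0506,0,1],[0.0031,-0.0164,0.0077,-0.0233,-0.0506,0,1]]]' |sed -n '1,2p;4p'; python3 -c "
from h import *
rel(W([-40,-47,80]),rot(0))"
```

```text
time: 12.52
tcp_pos: [0.394, -0.1946, 0.1274]
wrist_force: [0.1, 0.1, -0.2]
press pos [-43.3 -43.6 127.4] | in now-frame mm [ 3.4  3.6 47.4] in end-frame [ 3.3  3.4 47.4] turn [-0.0032  0.0017  0.0043] F [ 0.1  0.1 -0.2] t 12.52 J [ 0.17  0.39  0.25  2.17 -0.17  0.6  -0.97]
```

```bash
python3 -m handwheel '[[[0.001,0.001,0.014,0,0,0,1],[0.001,0.001,0.014,0,0,0,1],[0.001,0.001,0.012,0,0,0,1],[0,0,0.005,0,0,0,1],[0,0,0,0,0,0,1]]]' |sed -n '1,2p;4p'; python3 -m handwheel '[[[0,0,0.003,0,0,0,1],[0,0,0.003,0,0,0,1],[0,0,0,0,0,0,1]]]' |sed -n '1,2p;4p';  python3 -c "
from h import *
rel(W([-40,-47,69]),rot(0))"; python3 jaw.py
```

```text
time: 12.93
tcp_pos: [0.3963, -0.1983, 0.0816]
wrist_force: [0.4, 0.1, 0.2]
time: 13.18
tcp_pos: [0.3971, -0.1998, 0.0767]
wrist_force: [-0.4, -0.5, 0.3]
press pos [-40.4 -49.   76.7] | in now-frame mm [ 0.4 -1.9  7.7] in end-frame [ 0.4 -2.   7.7] turn [-0.0038 -0.0002  0.0018] F [-0.4 -0.5  0.3] t 13.18 J [ 0.22  0.49  0.2   2.21 -0.22  0.46 -0.92]
blue z54 [(np.float64(71.0), np.float64(79.0), 123), (np.float64(94.0), np.float64(101.0), 157)]
white z46 104.0 153.0 n 50
```

```bash
python3 -m handwheel '[[[0,-0.001,0.003,0,0,0,1],[0,0,0.003,0,0,0,1],[0,0,0.002,0,0,0,1],[0,0,0,0,0,0,1]]]' |sed -n '1,2p;4p'; python3 -m handwheel '[[[0,0,0.0015,0,0,0,1],[0,0,0,0,0,0,1]]]' |sed -n '1,2p;4p'; python3 jaw.py;  python3 -m handwheel '[[[0,0,0.0015,0,0,0,1],[0,0,0,0,0,0,1]]]' |sed -n '1,2p;4p'; python3 jaw.py
```

```text
time: 13.57
tcp_pos: [0.3976, -0.1999, 0.0688]
wrist_force: [-0.2, -4.5, 5.5]
time: 13.73
tcp_pos: [0.3977, -0.2, 0.0677]
wrist_force: [-1.4, -3.6, 14.3]
blue z54 [(np.float64(22.0), np.float64(32.0), 116), (np.float64(97.0), np.float64(101.0), 191)]
white z46 54.0 153.0 n 89
time: 13.95
tcp_pos: [0.3977, -0.2001, 0.0668]
wrist_force: [-3.9, -2.9, 25.8]
blue z54 [(np.float64(21.0), np.float64(31.0), 118), (np.float64(97.0), np.float64(101.0), 191)]
white z46 54.0 153.0 n 89
```

Jaw fully back. I'll hold half a second more, slightly eased, then lift away and open on the way to the box.

```bash
python3 -m handwheel '[[[0,0,-0.002,0,0,0,1],[0,0,0,0,0,0,1],[0,0,0,0,0,0,1],[0,0,0,0,0,0,1],[0,0,0,0,0,0,1],[0,0,-0.025,0,0,0,1],[0,0,-0.025,0,0,0,1],[0,0,-0.015,0,0,0,0],[0,0,0,0,0,0,0]]]' |sed -n '1,2p;4p'; python3 jaw.py; python3 -c "
from h import *
rel(W([-1,124,110]),rot(0))
t=get_image('top');save(t,'t5.png',(320,150,400,200),9)"
```

```text
time: 14.75
tcp_pos: [0.3985, -0.1995, 0.1351]
wrist_force: [0.7, 0.6, -0.2]
blue z54 [(np.float64(22.0), np.float64(31.0), 119), (np.float64(97.0), np.float64(101.0), 191)]
white z46 54.0 153.0 n 89
press pos [-39.5 -48.3 133.7] | in now-frame mm [  38.8 -172.2   24.3] in end-frame [  38.5 -172.3   23.7] turn [-0.0029 -0.0027  0.0024] F [ 0.3  1.  -0.6] t 14.8 J [ 0.17  0.39  0.25  2.15 -0.17  0.62 -0.97]
```

View pics/t5.png

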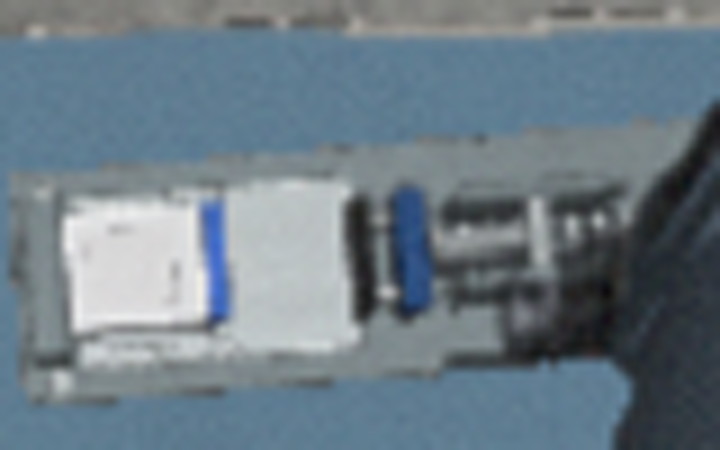

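The picture shows the closed box from crop x 65 to 225, clear of the jaw, whose pad is at (360,260). I'll move above it and turn the tool 90°.

```bash
python3 -m handwheel '[[[0.0077,-0.0344,0,0,0,0,-1],[0.0077,-0.0344,0,0,0,0,-1],[0.0077,-0.0344,0,0,0,0,-1],[0.0077,-0.0344,0,0,0,0,-1],[0.0077,-0.0344,0,0,0,0,-1],[0,0,0,0,0,-0.12,-1],[0,0,0,0,0,-0.12,-1],[0,0,0,0,0,-0.12,-1],[0,0,0,0,0,-0.12,-1],[0,0,0,0,0,-0.12,-1]]]' |sed -n '1,2p;4p'; python3 -m handwheel '[[[0,0,0,0,0,-0.12,-1],[0,0,0,0,0,-0.12,-1],[0,0,0,0,0,-0.12,-1],[0,0,0,0,0,-0.12,-1],[0,0,0,0,0,-0.12,-1],[0,0,0,0,0,-0.12,-1],[0,0,0,0,0,-0.12,-1],[0,0,0,0,0,-0.12,-1],[0,0,0,0,0,0,-1]]]' |sed -n '1,2p;4p'; python3 -c "
from h import *
t=get_image('top')
for u,v in[(63,203),(197,200),(205,327),(78,330),(228,322)]:print(Pr(atz(t,u/9+320-.5,v/9+150-.5,.046)).round(1))
rel(W([0,124,80]),rot(0)*R.from_euler('z',-np.pi/2))"
```

```text
time: 15.68
tcp_pos: [0.426, -0.0249, 0.1321]
wrist_force: [-0.8, -0.1, 0.4]
time: 16.43
tcp_pos: [0.4259, -0.0252, 0.1322]
wrist_force: [-0.3, -0.6, 0.2]
[ 28.2 153.9  46. ]
[ 25.3 104.1  46. ]
[-22.1 104.9  46. ]
[-19.5 152.   46. ]
[-20.9  96.3  46. ]
press pos [ -2.8 124.  132.3] | in now-frame mm [-0.2  2.9 52.3] in end-frame [ 0.   2.8 52.3] turn [-0.0021 -0.0047 -0.0107] F [-0.3 -0.2  0. ] t 16.48 J [ 0.1   0.36 -0.19  2.18  0.11  0.61 -0.13]
```

```bash
python3 -m handwheel '[[[0,0.001,0.018,0,0,-0.005,-1],[0,0.001,0.018,0,0,-0.005,-1],[0,0.001,0.018,0,0,0,-1],[0,0.0015,0.018,0,0,0,-1],[0,0,0.014,0,0,0,-1],[0,0,0.012,0,0,0,-1],[0,0,0,0,0,0,-1]]]' |sed -n '1,2p;4p';python3 -c "
from h import *
rel(W([1.5,124,17]),rot(0)*R.from_euler('z',-np.pi/2))"
```

```text
time: 17.07
tcp_pos: [0.4298, -0.0245, 0.0331]
wrist_force: [-0.9, -0.1, -0.3]
press pos [  1.  124.5  33.1] | in now-frame mm [-0.5  0.6 16.1] in end-frame [-0.5  0.5 16.1] turn [-0.0041 -0.0039 -0.0024] F [-0.9 -0.1 -0.3] t 17.07 J [ 0.04  0.55 -0.12  2.27  0.19  0.33 -0.2 ]
```

```bash
python3 -m handwheel '[[[0,0,0.008,0,0,0,-1],[0,0,0.007,0,0,0,-1],[0,0,0,0,0,0,-1]]]' |sed -n '1,2p;4p';python3 -m handwheel '[[[0,0,0,0,0,0,0],[0,0,0,0,0,0,0],[0,0,0,0,0,0,0],[0,0,0,0,0,0,0],[0,0,0,0,0,0,0.3],[0,0,0,0,0,0,1],[0,0,0,0,0,0,1],[0,0,0,0,0,0,1]]]'; python3 -c "
from h import *
rel(W([1.5,124,17]),rot(0)*R.from_euler('z',-np.pi/2))"
```

```text
time: 17.32
tcp_pos: [0.4309, -0.0246, 0.0195]
wrist_force: [-0.0, -0.0, 0.4]
time: 17.98
tcp_pos: [0.4315, -0.0247, 0.021]
tool_rot: [-0.001, 0.689, 0.725, 0.002]
wrist_force: [-0.4, 1.3, 8.0]
width: 0.503
grip_force: 60.2
press pos [  2.6 124.2  21. ] | in now-frame mm [-0.2 -1.2  4. ] in end-frame [-0.2 -1.1  4. ] turn [ 0.001  -0.0036  0.0011] F [-0.4  1.3  8. ] t 17.98 J [ 0.03  0.58 -0.11  2.28  0.2   0.29 -0.2 ]
```

```bash
python3 -m handwheel '[[[0,0,-0.008,0,0,0,1],[0,0,-0.015,0,0,0,1],[0,0,-0.02,0,0,0,1],[0,0,-0.02,0,0,0,1],[0,0,-0.02,0,0,0,1],[0,0,0,0,0,0,1]]]'; python3 -c "
from h import *
rel([.372,.232,.09],rot(0)*R.from_euler('z',-np.pi/2))"; python3 jaw.py
```

```text
time: 18.48
tcp_pos: [0.4327, -0.0251, 0.1068]
tool_rot: [0.0, 0.689, 0.725, 0.003]
wrist_force: [1.2, 0.3, -0.3]
width: 0.504
grip_force: 61.6
press pos [  3.8 123.8 106.8] | in now-frame mm [259.7 -47.7  17.4] in end-frame [259.8 -47.8  16.8] turn [ 0.0049 -0.0034  0.0008] F [ 1.2  0.3 -0.3] t 18.48 J [ 0.09  0.41 -0.18  2.2   0.14  0.54 -0.15]
blue z54 []
white z46 None None n 0
```

```bash
python3 -m handwheel '[[[0.026,0.001,0,0,0,0,1],[0.026,0.001,0,0,0,0,1],[0.026,0.001,0,0,0,0,1],[0.026,0.001,0,0,0,0,1],[0.026,0.001,0,0,0,0,1],[0.026,-0.0105,0,0,0,0,1],[0.026,-0.0105,0,0,0,0,1],[0.026,-0.0105,0,0,0,0,1],[0.026,-0.0105,0,0,0,0,1],[0.026,-0.0105,0,0,0,0,1]]]'; python3 -c "
from h import *
rel([.372,.232,.03],rot(0)*R.from_euler('z',-np.pi/2))"; python3 jaw.py; python3 - <<'E'
from h import *
t=get_image("top");save(t,"t6.png",(200,140,420,240),3.6)
p=get_image("scene");print(search_frame("vial",p)[:1] and np.round(search_frame("vial",p)[0]["bbox"],1))
E
```

```text
time: 19.37
tcp_pos: [0.3693, 0.233, 0.1037]
tool_rot: [-0.001, 0.689, 0.725, 0.001]
wrist_force: [0.2, -0.2, -0.5]
width: 0.504
grip_force: 61.6
press pos [-46.7 384.7 103.7] | in now-frame mm [-1.4  2.7 73.7] in end-frame [-1.2  2.7 73.7] turn [-0.0011 -0.003   0.0012] F [ 0.2 -0.2 -0.5] t 19.37 J [-0.55  0.42 -0.16  2.2   0.12  0.53 -0.75]
blue z54 [(np.float64(22.0), np.float64(31.0), 123)]
white z46 53.0 150.0 n 98
[236.5 311.6   6.   14.6]
```

View pics/t6.png

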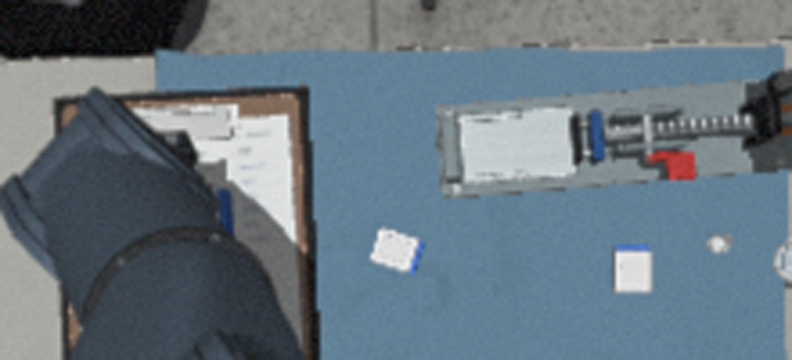

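The box is over the sheet, clear of the clip; its blue front shows at crop (225,212). The press is empty with the jaw back. Lowering now.

```bash
python3 -m handwheel '[[[0,0.0005,0.018,0,0,0,1],[0,0.0005,0.018,0,0,0,1],[0,0.0005,0.018,0,0,0,1],[0,0.0005,0.012,0,0,0,1],[0,0,0.006,0,0,0,1],[0,0,0,0,0,0,1]]]' |sed -n '2p;4p';python3 -m handwheel '[[[0,0,0.003,0,0,0,1],[0,0,0.002,0,0,0,1],[0,0,0,0,0,0,1]]]' |sed -n '2p;4p';python3 -m handwheel '[[[0,0,0.002,0,0,0,1],[0,0,0,0,0,0,1]]]'; python3 -c "
from h import *
rel([.372,.232,.022],rot(0)*R.from_euler('z',-np.pi/2))"
```

```text
tcp_pos: [0.3723, 0.2311, 0.0311]
wrist_force: [-0.6, 0.3, -0.5]
tcp_pos: [0.3728, 0.2326, 0.0275]
wrist_force: [0.7, -0.7, -0.8]
time: 20.53
tcp_pos: [0.3726, 0.2328, 0.0254]
tool_rot: [-0.001, 0.689, 0.725, 0.002]
wrist_force: [0.4, 0.4, -1.3]
width: 0.505
grip_force: 61.6
press pos [-43.3 384.3  25.4] | in now-frame mm [-0.7 -0.7  3.4] in end-frame [-0.7 -0.7  3.4] turn [ 0.0004 -0.004   0.0013] F [ 0.4  0.4 -1.3] t 20.53 J [-0.59  0.57 -0.1   2.26  0.17  0.31 -0.79]
```

```bash
python3 -m handwheel '[[[0,0,0.0015,0,0,0,1],[0,0,0,0,0,0,1]]]' |sed -n '2p;4p';python3 -m handwheel '[[[0,0,0.0015,0,0,0,1],[0,0,0,0,0,0,1]]]' |sed -n '2p;4p';python3 -m handwheel '[[[0,0,0.001,0,0,0,1],[0,0,0,0,0,0,1]]]'|sed -n '2p;4p'
```

```text
tcp_pos: [0.3725, 0.2327, 0.0238]
wrist_force: [-0.5, -0.5, -1.5]
tcp_pos: [0.3725, 0.2327, 0.0222]
wrist_force: [0.7, -0.0, -1.3]
tcp_pos: [0.3725, 0.2327, 0.0222]
wrist_force: [-2.7, -0.5, 20.4]
```

```bash
python3 -m handwheel '[[[0,0,-0.0005,0,0,0,-0.1],[0,0,0,0,0,0,-0.2],[0,0,0,0,0,0,-0.35],[0,0,0,0,0,0,-0.45],[0,0,0,0,0,0,-0.45],[0,0,0,0,0,0,-0.45]]]';python3 -m handwheel '[[[0,0,-0.01,0,0,0,-0.45],[0,0,-0.02,0,0,0,-0.45],[0,0,-0.025,0,0,0,-0.45],[0,0,-0.03,0,0,0,-0.45],[0,0,-0.03,0,0,0,-0.45],[0,0,0,0,0,0,-0.45]]]'|sed -n '1,2p;4p'
```

```text
time: 21.53
tcp_pos: [0.3724, 0.2326, 0.0217]
tool_rot: [-0.001, 0.689, 0.725, 0.001]
wrist_force: [0.2, -0.4, 0.8]
width: 0.728
grip_force: 0.0
time: 22.03
tcp_pos: [0.3743, 0.2335, 0.1411]
wrist_force: [0.9, 1.2, 1.0]
```

Retreating sideways for a final look.

```bash
python3 -m handwheel '[[[-0.03,0.01,-0.01,0,0,0,-0.45],[-0.03,0.008,-0.01,0,0,0,-0.45],[-0.03,0.006,-0.005,0,0,0,-0.45],[-0.03,0.004,0,0,0,0,-0.45],[-0.03,0.002,0,0,0,0,-0.45],[-0.03,0,0,0,0,0,-0.45],[-0.02,0,0,0,0,0,-0.45],[0,0,0,0,0,0,-0.45]]]'|sed -n '1,2p;4p'; python3 - <<'E'
from h import *
t=get_image("top");p=get_image("scene")
a=cv2.resize(t["image"][150:260,210:320],(400,400),interpolation=2);b=cv2.resize(p["image"][260:380,200:320],(400,400),interpolation=2)
cv2.imwrite("pics/fin.png",np.hstack([a,b])[:,:,::-1])
E
```

```text
time: 22.7
tcp_pos: [0.4122, 0.0296, 0.1607]
wrist_force: [-0.0, -0.3, -0.8]
```

View pics/fin.png

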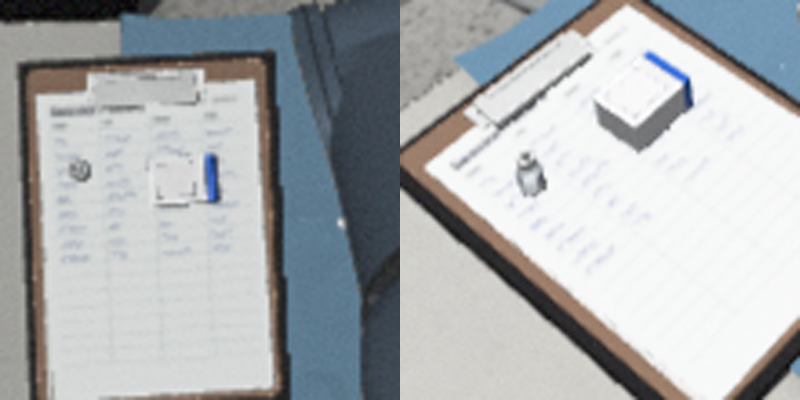

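The left half shows the box flat on the sheet at (180,180). Its drawer front is flush at (210,178), and it is clear of the clip and the vial. Handing in.

```bash
python3 -c "
from cell import *
print(close_job())"
```

```text
the job is handed in; nothing more can be done
None
```

The drawer is shut (five pumps to the 50 mm tooth), the jaw was run fully back by the release, and the closed box lies flat on the record sheet clear of the clip; it is handed in at about 23 s, though I viewed 11 pictures, one over the limit of 10.

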